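# Gauge and bin the bed-frame bolts

### The arm

A 7-joint arm with a two-finger parallel gripper is mounted at the origin on the work surface. World frame = base frame: x ahead of the robot, y to its left, z up, the work surface at z = 0. Lengths are in m, angles in rad, forces in N, time in s.
With the tool pointing down it reaches from about 0.425 to 0.95 m from the base axis. Payload 4.7 kg.
Tool frame: the origin (TCP) lies on the centre line of the jaws, within the pads' length; the fingertips stand robot.nose_length ahead of it and the grasp point (between the pads) lies 8 mm behind it (robot.nose_length is the distance from the TCP to the fingertips, in m); z points along the fingers, x is the direction in which the jaws open and shut, and the axes are right-handed (so a half turn about z gives the same grasp; the last joint's range is limited). The gripper opens to 85 mm and grips with 20 to 120 N. Pads are 22 mm wide; open, the fingers measure 114 mm over their backs; the gripper's body (76 mm by 85 mm) begins 54 mm behind the grasp point. The pads swing forward as they close: fully open they stand 13 mm farther back than shut.
Start: joints at [-1.203, 0.469, -0.049, 1.532, 0.024, 1.141, -0.082], TCP at [0.261, 0.623, 0.242] pointing down, gripper open.
Joint ranges: [-2.59, 2.59], [-0.33, 1.99], [-1.39, 1.29], [0.1, 2.45], [-1.04, 4.18], [0.21, 1.99], [-2.66, 2.66]. Speed limits (rad/s): [2.57, 2.57, 3.14, 3.14, 3.14, 3.14, 3.14].

### API

Orientations are given as [roll, pitch, yaw] about the fixed x, y, z axes, in that order (R = Rz(yaw) Ry(pitch) Rx(roll)).
In Python, from plant import robot gives the robot as it stands. Calls block until the motion is done:
- robot.goto(position, orientation): joint-space move of the TCP to a pose.
- robot.move_straight(position, vel=0.15, attitude=None, contact_N=None): straight line of the TCP; attitude=None keeps the orientation; vel is the mean speed in m/s. With contact_N (N) it stops when the force on the tool has changed by that much, and returns True; else False.
- robot.move_joints(angles): joint-space move.
- robot.grip(opening, strength=None): opening from 0.0 (shut) to 1.0 (fully open); strength is the grip in N (None keeps the last); returns when the fingers have stopped.
- robot.sleep(seconds).
- robot.inverse_kinematics(position, orientation): joint angles nearest the present ones, or None.
- robot.sense(): the state.
- robot.grab_frame(name): name is "side" or "top"; returns a dict with "image" (480x640x3 uint8, red, green, blue), "range_z" (480x640 float32, m along the optical axis (not along the pixel's ray), 0 where there is no reading), "fx", "fy", "cx", "cy" (pixels), "R" (3x3) and "t" (3): a world point X has camera coordinates R X + t. Camera axes: x right, y down, z forward; pixel columns grow to the right and rows downward; lengths in m; the calibration is good to about 2 mm. A picture is of the moment at which its call begins.
A pose or a line that the arm cannot do raises robot.IKError and nothing moves.
- robot.close_job(): hands the job in, once; it reports no verdict.
The state is a dict: "t": time; "joint_pos": joint angles; "joint_velocities": joint speeds; "effort": joint torques, N m; "tcp_pos": TCP position; "tcp_rot": TCP orientation; "wrist_force": force on the tool from outside, world axes, zero at the start; "torque": the same for the moment, N m; "opening": opening from 0.0 (shut) to 1.0 (fully open).
Only numpy, scipy, OpenCV 4.12 (cv2) and the standard library are available. Lean on these libraries where they do the work, as an engineer would, in place of code of your own. Each camera call takes 0.05 s, during which the arm holds its last target. There are 200 camera calls.

### The job

Check the two bed-frame bolts in the step gauge and put them away, one after the other: pull a bolt out of the hooded rack, lay it in the gauge slot with its head in the pocket and let go of it, then pick it up again and lay it flat in the clear bin made for its length, with the whole head slid well in under the bin's lip; finish that bolt before you take the other. Leave the jar, carton, vial and dish where they stand.

Things in the scene. Friction and masses are not known exactly. Their poses are not given: they have to be found in the camera images.
- bolt_100: plain steel hex bolt, 100 mm overall: head 22 mm across flats, 10 mm thick; round shank 14 mm thick; about 0.15 kg. Origin on its axis at the head's outer face; x axis towards the tip. Starts level in either bay of the rack, axis 30 mm above the counter, head towards the robot; the first 44 to 52 mm stick out of the hood, the tip is hidden.
- bolt_130: plain steel hex bolt, 130 mm overall: head 22 mm across flats, 10 mm thick; round shank 14 mm thick; about 0.18 kg. Origin on its axis at the head's outer face; x axis towards the tip. Starts level in either bay of the rack, axis 30 mm above the counter, head towards the robot; the first 44 to 52 mm stick out of the hood, the tip is hidden.
- bolt_100_tip (a point): the tip of the 100 mm bolt, on its axis, 100 mm from its origin; same axes
- bolt_130_tip (a point): the tip of the 130 mm bolt, on its axis, 130 mm from its origin; same axes
- rack: white dispensing rack, fixed, 160 x 176 mm, open to the robot side. Origin at counter level; x along the bays away from the robot, y left. Bays centred at y = +43 and -43 mm. Bolt heads rest on a sill at x = -93 to -73 mm, 19 mm up. From there to the hood only a 4 mm base plate: fingers can straddle the shank there.
- rack_hood (a point): middle of the hood's front edge, at its top, 53 mm above the counter, 37 mm from the rack's origin towards -x; same axes. The hood (4 mm thick) roofs the next 102 mm towards +x, over a floor 23 mm up, with 4 mm side walls and partition. A bolt must be drawn straight out towards -x until its tip is past this edge before it is lifted.
- gauge: aluminium step gauge, fixed, 184 x 50 mm, 70 high. Origin at the counter below the stop face; x along the slot, from head to tip, away from the robot. Four forks carry the shank: each 6 mm thick, centred at x = 50, 93, 123, 153 mm, slot 20 wide with floor 40 up, 36 wide over all, tops 58 up. Between them only a base plate 10 mm high. A bolt of 100, 130 or 160 mm just passes fork 2, 3 or 4.
- gauge_slot (a point): point on the axis of a gauged bolt, at the stop plate, 47 mm above the counter; axes of the gauge. A gauged bolt's origin lies here or up to 7 mm towards +x. Head pocket: x = 0 to 12 mm, floor 36 up, cheeks 32 mm apart and 58 up, stop plate at x = -8 to 0, 70 up.
- bin_100: clear bin for 100 mm bolts, fixed; three stand side by side in any order, told apart by length. Inside 154 x 74 mm, walls 2.5 thick and 40 high, floor 3 thick. Origin: centre of underside, 2 mm above the counter; x along it, away from the robot. A lip (underside 40, top 44 up) roofs the 40 mm at the -x end; the other 114 mm is open.
- bin_130: clear bin for 130 mm bolts, fixed; three stand side by side in any order, told apart by length. Inside 184 x 74 mm, walls 2.5 thick and 40 high, floor 3 thick. Origin: centre of underside, 2 mm above the counter; x along it, away from the robot. A lip (underside 40, top 44 up) roofs the 40 mm at the -x end; the other 144 mm is open.
- bin_160: clear bin for 160 mm bolts (stays empty in this job), fixed; three stand side by side in any order, told apart by length. Inside 214 x 74 mm, walls 2.5 thick and 40 high, floor 3 thick. Origin: centre of underside, 2 mm above the counter; x along it, away from the robot. A lip (underside 40, top 44 up) roofs the 40 mm at the -x end; the other 174 mm is open.
- bin_100_lip (a point): middle of the free edge of bin_100's lip, level with the lip's underside, 42 mm above the counter; same axes as the bin. A stowed bolt's origin lies 14 to 40 mm from it towards -x: lower the bolt level beyond the lip, then slide it towards -x.
- bin_130_lip (a point): middle of the free edge of bin_130's lip, level with the lip's underside, 42 mm above the counter; same axes as the bin. A stowed bolt's origin lies 14 to 40 mm from it towards -x: lower the bolt level beyond the lip, then slide it towards -x.
- pill_jar: bystander: white plastic jar, 56 mm in diameter, 85 mm high, origin at the centre of its underside
- carton: bystander: cardboard carton 70 x 55 x 40 mm high, origin at the centre of its underside
- vial: bystander: amber glass bottle, 48 mm in diameter, 100 mm high, origin at the centre of its underside
- dish: bystander: shallow steel bowl, 100 mm in diameter, 35 mm high, origin at the centre of its underside
Things that resemble listed ones, but are neither listed nor needed, are in the scene too. Leave any orange or purple look-alike of the bolt_130 alone. What is shaped like the bolt_100 but purple is not meant.

How it is judged:
On the way, in this order (a step that is already met when the one before it is completed fails the run):
1. a bolt lies released in the gauge, its head in the pocket (((x of bolt_100 in the frame of gauge_slot between -0.004 and 0.007 m and y of bolt_100 in the frame of gauge_slot between -0.008 and 0.008 m and z of bolt_100 in the frame of gauge_slot between -0.004 and 0.004 m and angle between the x axis of bolt_100 and the x axis of gauge_slot, either way round below 0.08 rad and contact force between the fingers and bolt_100 below 0.05 N and linear speed of bolt_100 below 0.03 m/s) or (x of bolt_130 in the frame of gauge_slot between -0.004 and 0.007 m and y of bolt_130 in the frame of gauge_slot between -0.008 and 0.008 m and z of bolt_130 in the frame of gauge_slot between -0.004 and 0.004 m and angle between the x axis of bolt_130 and the x axis of gauge_slot, either way round below 0.08 rad and contact force between the fingers and bolt_130 below 0.05 N and linear speed of bolt_130 below 0.03 m/s))), for 0.2 s.
2. a bolt lies released in the bin of its length, head under the lip (((x of bolt_100 in the frame of bin_100_lip between -0.043 and -0.014 m and y of bolt_100 in the frame of bin_100_lip between -0.037 and 0.037 m and z of bolt_100 in the frame of bin_100_lip between -0.034 and -0.018 m and angle between the x axis of bolt_100 and the x axis of bin_100_lip, either way round below 0.5 rad and z of bolt_100_tip in the frame of bin_100_lip below -0.018 m and x of bolt_100_tip in the frame of bin_100_lip above 0 m and contact force between the fingers and bolt_100 below 0.05 N and linear speed of bolt_100 below 0.02 m/s) or (x of bolt_130 in the frame of bin_130_lip between -0.043 and -0.014 m and y of bolt_130 in the frame of bin_130_lip between -0.037 and 0.037 m and z of bolt_130 in the frame of bin_130_lip between -0.034 and -0.018 m and angle between the x axis of bolt_130 and the x axis of bin_130_lip, either way round below 0.5 rad and z of bolt_130_tip in the frame of bin_130_lip below -0.018 m and x of bolt_130_tip in the frame of bin_130_lip above 0 m and contact force between the fingers and bolt_130 below 0.05 N and linear speed of bolt_130 below 0.02 m/s))), for 0.2 s.
3. while that bolt stays in its bin, the other lies released in the gauge ((((x of bolt_100 in the frame of bin_100_lip between -0.043 and -0.014 m and y of bolt_100 in the frame of bin_100_lip between -0.037 and 0.037 m and z of bolt_100 in the frame of bin_100_lip between -0.034 and -0.018 m and angle between the x axis of bolt_100 and the x axis of bin_100_lip, either way round below 0.5 rad and z of bolt_100_tip in the frame of bin_100_lip below -0.018 m and x of bolt_100_tip in the frame of bin_100_lip above 0 m and contact force between the fingers and bolt_100 below 0.05 N and linear speed of bolt_100 below 0.02 m/s) and (x of bolt_130 in the frame of gauge_slot between -0.004 and 0.007 m and y of bolt_130 in the frame of gauge_slot between -0.008 and 0.008 m and z of bolt_130 in the frame of gauge_slot between -0.004 and 0.004 m and angle between the x axis of bolt_130 and the x axis of gauge_slot, either way round below 0.08 rad and contact force between the fingers and bolt_130 below 0.05 N and linear speed of bolt_130 below 0.03 m/s)) or ((x of bolt_130 in the frame of bin_130_lip between -0.043 and -0.014 m and y of bolt_130 in the frame of bin_130_lip between -0.037 and 0.037 m and z of bolt_130 in the frame of bin_130_lip between -0.034 and -0.018 m and angle between the x axis of bolt_130 and the x axis of bin_130_lip, either way round below 0.5 rad and z of bolt_130_tip in the frame of bin_130_lip below -0.018 m and x of bolt_130_tip in the frame of bin_130_lip above 0 m and contact force between the fingers and bolt_130 below 0.05 N and linear speed of bolt_130 below 0.02 m/s) and (x of bolt_100 in the frame of gauge_slot between -0.004 and 0.007 m and y of bolt_100 in the frame of gauge_slot between -0.008 and 0.008 m and z of bolt_100 in the frame of gauge_slot between -0.004 and 0.004 m and angle between the x axis of bolt_100 and the x axis of gauge_slot, either way round below 0.08 rad and contact force between the fingers and bolt_100 below 0.05 N and linear speed of bolt_100 below 0.03 m/s)))), for 0.2 s.
At the end, for the whole second after the job is handed in: Each bolt lies released and at rest on the floor of the bin of its own length, roughly along the bin (within 0.5 rad), its head end at least 14 mm in under the lip and its tip outside the lip at the other end (x of bolt_100 in the frame of bin_100_lip between -0.043 and -0.014 m and y of bolt_100 in the frame of bin_100_lip between -0.037 and 0.037 m and z of bolt_100 in the frame of bin_100_lip between -0.034 and -0.018 m and angle between the x axis of bolt_100 and the x axis of bin_100_lip, either way round below 0.5 rad and z of bolt_100_tip in the frame of bin_100_lip below -0.018 m and x of bolt_100_tip in the frame of bin_100_lip above 0 m and contact force between the fingers and bolt_100 below 0.05 N and linear speed of each of bolt_100, bolt_130 below 0.02 m/s and x of bolt_130 in the frame of bin_130_lip between -0.043 and -0.014 m and y of bolt_130 in the frame of bin_130_lip between -0.037 and 0.037 m and z of bolt_130 in the frame of bin_130_lip between -0.034 and -0.018 m and angle between the x axis of bolt_130 and the x axis of bin_130_lip, either way round below 0.5 rad and z of bolt_130_tip in the frame of bin_130_lip below -0.018 m and x of bolt_130_tip in the frame of bin_130_lip above 0 m and contact force between the fingers and bolt_130 below 0.05 N); the robot touches nothing.
It fails at once if the pill jar is pushed more than 25 mm or tipped over (distance of pill_jar from where it was at the start of the episode above 0.025 m or angle between pill_jar's own z axis and vertical above 0.5 rad).
It fails at once if the carton is pushed more than 25 mm or tipped over (distance of carton from where it was at the start of the episode above 0.025 m or angle between carton's own z axis and vertical above 0.5 rad).
It fails at once if the vial is pushed more than 25 mm or tipped over (distance of vial from where it was at the start of the episode above 0.025 m or angle between vial's own z axis and vertical above 0.5 rad).
It fails at once if the dish is pushed more than 25 mm or tipped over (distance of dish from where it was at the start of the episode above 0.025 m or angle between dish's own z axis and vertical above 0.5 rad).
It also fails if it takes over 72 s, if anything falls off the work surface, if the arm or the gripper's body presses on something with over 40 N, if the wrist force passes 120 N, or if a joint passes its speed limit or range.

## Working session

There is one attempt and no reset: what is moved stays moved. The work goes in short steps, each a Python script; the robot and the scene stay as the last script left them, time stands still between calls to the robot, and variables do not carry over. Pictures are saved under pics/ and viewed, about 8 in all and at most 12, crops included, and the job is handed in when it is done.

```bash
ls; mkdir -p pics; python3 - <<'E'
from plant import robot
import cv2,numpy as np,pickle
for n in("top","side"):
    f=robot.grab_frame(n); pickle.dump(f,open(f"pics/{n}0.pkl","wb"))
    cv2.imwrite(f"pics/{n}0.png",f["image"][:,:,::-1])
    print(n,f["fx"],f["cx"],f["cy"],f["R"].round(3).tolist(),f["t"].round(3).tolist(),(f["range_z"]>0).mean())
print(robot.nose_length,robot.sense())
E
```

```text
pics
top 542.2393255178725 311.7453445468685 248.09197956269577 [[0.009, -1.0, 0.009], [-0.984, -0.01, -0.18], [0.18, -0.007, -0.984]] [0.015, 0.526, 1.219] 0.9959342447916667
side 467.6151888226208 325.9295755248336 242.65305264586127 [[-1.0, -0.015, -0.002], [-0.009, 0.694, -0.72], [0.012, -0.72, -0.694]] [0.515, 0.041, 0.95] 0.9960319010416666
0.011 {'t': 0.1, 'joint_pos': array([-1.20290115,  0.46937665, -0.04863121,  1.53354881,  0.02411824,
        1.14099554, -0.08228223]), 'joint_velocities': array([-1.69894702e-03, -2.30425538e-03,  9.28783192e-04, -3.02187442e-03,
        1.13451423e-04,  2.79810496e-05,  6.79872587e-04]), 'effort': array([ 9.23620682e-04, -5.11514962e+01, -4.69855685e-02, -2.38389820e+01,
        1.06224488e-02,  4.42423392e-03,  9.48510007e-06]), 'tcp_pos': array([0.26064364, 0.62211365, 0.24136663]), 'tcp_rot': array([3.14153309e+00, 1.74091949e-03, 1.17408728e+00]), 'wrist_force': array([-0.65125312,  0.21807199, -0.52743147]), 'torque': array([-0.02241129, -0.00344258,  0.01394502]), 'opening': 1.0029264140540035}
```

View pics/top0.png

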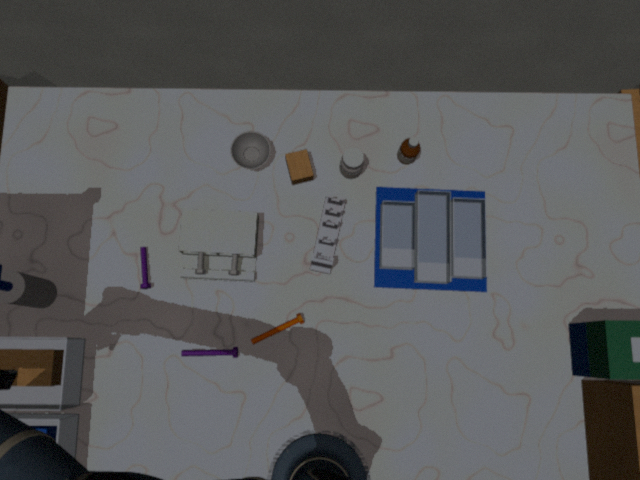

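View pics/side0.png

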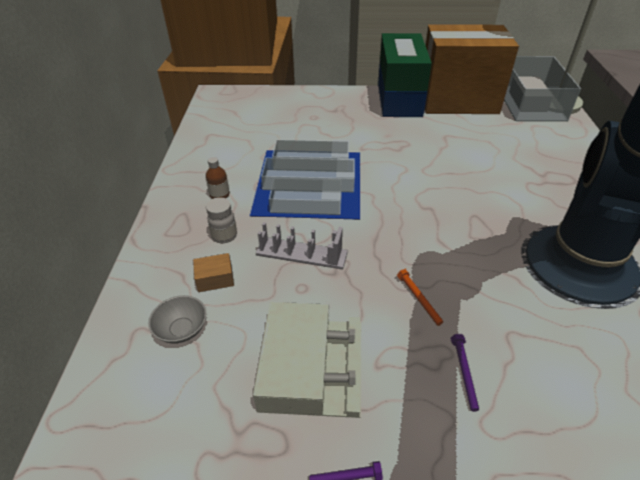

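The top view shows two steel bolts in the rack bays at about (202,263) and (236,263). The look-alikes are purple (145,268), purple (210,352) and orange (278,328). The gauge is at (330,232), and the bins are on the blue mat at (397,235), (433,237) and (468,235). The plain steel pair in the rack fits the description. Next I'll confirm with one enlarged crop and measure from depth.

```bash
cat > h.py <<'E'
import numpy as np,cv2,pickle
def cloud(f):
    z=f["range_z"]; v,u=np.mgrid[:480,:640]
    c=np.stack([(u-f["cx"])/f["fx"]*z,(v-f["cy"])/f["fy"]*z,z],-1)
    return (c-f["t"])@f["R"]      # R^T (c-t)
def ray(f,u,v,h):
    d=np.array([(u-f["cx"])/f["fx"],(v-f["cy"])/f["fy"],1])@f["R"]; o=-f["t"]@f["R"]
    return o+d*(h-o[2])/d[2]
def proj(f,X):
    c=f["R"]@np.asarray(X)+f["t"]; return c[0]/c[2]*f["fx"]+f["cx"],c[1]/c[2]*f["fy"]+f["cy"]
E
python3 - <<'E'
from h import *
for n in("top","side"):
    f=pickle.load(open(f"pics/{n}0.pkl","rb")); P=cloud(f)
    x,y,z=P[...,0],P[...,1],P[...,2]
    reg={"rack":(120,200,280,295),"gauge":(305,185,355,280),"bins":(370,180,495,295)} if n=="top" else {"rack":(250,295,365,420),"gauge":(250,220,350,270),"bins":(250,135,365,220)}
    print(n,"counter z",np.median(z[300:310,300:360] if n=="top" else z[380:400,560:580]))
    for k,(a,b,c,d) in reg.items():
        s=(slice(b,d),slice(a,c))
        zz=z[s]; print(k,np.histogram(zz,bins=np.arange(-.01,.09,.005))[0])
        for lo,hi in{"rack":[(.045,.06)],"gauge":[(.05,.075),(.062,.08)],"bins":[(.035,.055)]}[k]:
            m=(zz>lo)&(zz<hi)
            q=np.c_[x[s][m],y[s][m]].astype(np.float32)
            if len(q)>5: print(lo,[np.round(t,4) for t in cv2.minAreaRect(q)],len(q),q.mean(0))
f=pickle.load(open("pics/top0.pkl","rb"));im=f["image"]
a=cv2.resize(im[195:290,165:355],None,fx=4.2,fy=4.2,interpolation=cv2.INTER_CUBIC)
a=cv2.convertScaleAbs(a,alpha=1.3); cv2.imwrite("pics/cropA.png",a[:,:,::-1])
a=cv2.resize(im[180:300,370:495],None,fx=4.8,fy=4.8,interpolation=cv2.INTER_CUBIC)
a=cv2.convertScaleAbs(a,alpha=1.3); cv2.imwrite("pics/cropB.png",a[:,:,::-1])
E
```

```text
top counter z 0.00042887185964425654
rack [ 205 4065 5445  818  196  450  335   65  108  148   59  313 2135  791
   12    0    0    0    0]
0.045 [array([0.5414, 0.2412]), array([0.1767, 0.1467]), np.float64(87.539)] 3239 [0.5621137  0.23957074]
gauge [  80 1309 1672  567  488   79   36   38   34   96   76   25   24   83
   30   46   41    1    0]
0.05 [array([ 0.5681, -0.018 ]), array([0.0493, 0.1655]), np.float64(78.3532)] 224 [ 0.5335179  -0.01079777]
0.062 [array([ 0.5514, -0.0114]), array([0.0492, 0.1307]), np.float64(81.4018)] 98 [ 0.4961922  -0.00295602]
bins [  64 1902 5225 3022  346  224  193  279  280  355 1000 1255  156    1
    0    0    0    0    0]
0.035 [array([ 0.5614, -0.2679]), array([0.2486, 0.2201]), np.float64(88.3422)] 2766 [ 0.52011675 -0.26950055]
side counter z 0.001045328934235547
rack [   0 1279 3647  691  129  782  493  149  286  407  194  123 5700  427
    0    0    0    0    0]
0.045 [array([0.5414, 0.2421]), array([0.1787, 0.1481]), np.float64(87.5833)] 6250 [0.5644228 0.2510334]
gauge [   1 1071 1688  536  635   84   89   86   82  128  113   95  104  153
   24   37   53    0    0]
0.05 [array([ 0.5679, -0.0202]), array([0.0535, 0.1648]), np.float64(75.1181)] 371 [ 0.54365903 -0.00780425]
0.062 [array([ 0.4931, -0.0008]), array([0.0531, 0.0085]), np.float64(78.3356)] 98 [0.49359012 0.00235528]
bins [   0  973 3259  950  439  449  455  502  485  546  757  920    2    0
    0    0    0    0    0]
0.035 [array([ 0.5631, -0.2675]), array([0.2535, 0.2175]), np.float64(88.1799)] 2225 [ 0.5379648  -0.25618467]
```

View pics/cropA.png

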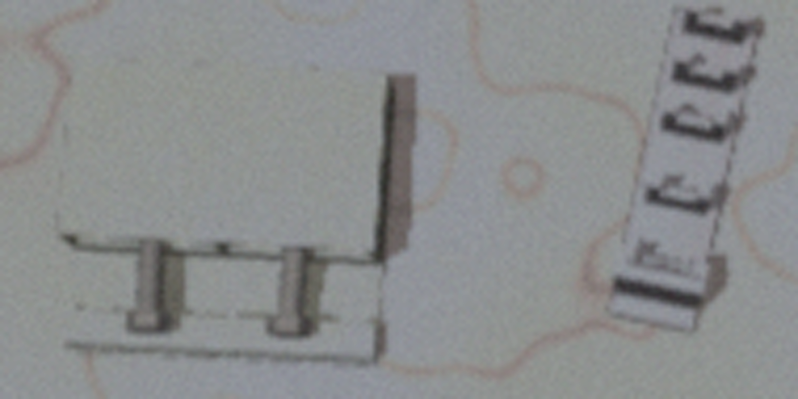

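View pics/cropB.png

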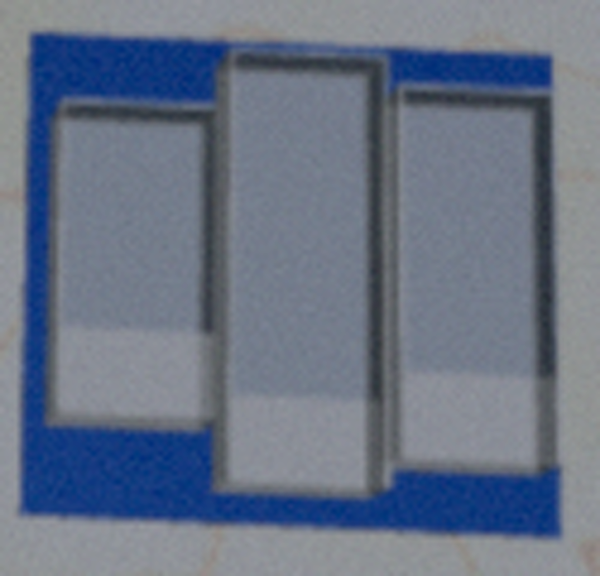

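Pixels for the bins, using the full top image: left (397,235) is the shortest, so bin_100. Middle (433,237) is the longest, so bin_160. Right (468,235) is bin_130. Crop A confirms two plain steel bolts in the bays, heads at about (201,271) and (234,272). Next are the precise fits.

```bash
cat > fit.py <<'E'
from h import *
F={n:pickle.load(open(f"pics/{n}0.pkl","rb")) for n in("top","side")}
A=[]
for n,f in F.items():
    P=cloud(f).reshape(-1,3); A.append(np.c_[P,np.full(len(P),n=="side")])
A=np.vstack(A)
def sel(x0,x1,y0,y1,z0,z1):
    return A[(A[:,0]>x0)&(A[:,0]<x1)&(A[:,1]>y0)&(A[:,1]<y1)&(A[:,2]>z0)&(A[:,2]<z1)]
def rot(Q,yaw,o=(0,0)):
    c,s=np.cos(yaw),np.sin(yaw); d=Q[:,:2]-o
    return np.c_[d[:,0]*c+d[:,1]*s,-d[:,0]*s+d[:,1]*c]
if __name__=="__main__":
    np.set_printoptions(suppress=True,precision=4)
    for cam in(0,1):
        print("CAM",cam)
        H=sel(.3,.8,.1,.4,.050,.060);H=H[H[:,3]==cam]
        # erode: keep main body by percentiles in the best-yaw frame
        for yaw in np.radians([-2.5]):
            r=rot(H,yaw); print("hood",np.percentile(r,[.3,1,3,50,97,99,99.7],axis=0).T,H[:,2].mean())
        G=sel(.4,.75,-.12,.08,.0505,.08);G=G[G[:,3]==cam]
        for d in(-11.7,-12.5,-13.5):
            r=rot(G,np.radians(d)); o=np.argsort(r[:,0]); rs=r[o]
            cl=np.split(rs,np.where(np.diff(rs[:,0])>.008)[0]+1)
            print("gauge",d,[(len(c),*np.round([c[:,0].min(),c[:,0].max(),np.percentile(c[:,1],2),np.percentile(c[:,1],98)],4)) for c in cl if len(c)>4])
        L=sel(.35,.8,-.42,-.12,.036,.056);L=L[L[:,3]==cam]
        r=rot(L,np.radians(-1.8)); print("bins y hist",np.histogram(r[:,1],bins=np.arange(-.4,-.11,.005)))
E
python3 fit.py
python3 - <<'E'
from fit import *
# rotation of straight image edges on planes, top camera: base edges of gauge / rack / blue mat
f=F["top"]; hsv=cv2.cvtColor(f["image"],cv2.COLOR_RGB2HSV)
m=cv2.inRange(hsv,(105,150,40),(125,255,255)); ys,xs=np.where(m); k=(xs>360)&(xs<500)&(ys>170)&(ys<300)
q=np.array([ray(f,u,v,0.001)[:2] for u,v in zip(xs[k],ys[k])],np.float32)
print("mat",cv2.minAreaRect(q))
E
```

```text
CAM 0
hood [[0.501  0.5015 0.5032 0.5512 0.5997 0.6018 0.6025]
 [0.1767 0.1781 0.1817 0.2633 0.3467 0.3503 0.3516]] 0.05370595151185103
gauge -11.7 [(139, np.float64(0.4772), np.float64(0.4973), np.float64(0.0734), np.float64(0.1215)), (21, np.float64(0.5329), np.float64(0.5393), np.float64(0.0802), np.float64(0.1145)), (22, np.float64(0.5755), np.float64(0.5822), np.float64(0.0799), np.float64(0.1139)), (23, np.float64(0.6059), np.float64(0.6133), np.float64(0.0802), np.float64(0.1148)), (20, np.float64(0.6352), np.float64(0.6428), np.float64(0.0806), np.float64(0.1145)), (136, np.float64(0.7086), np.float64(0.7426), np.float64(0.0507), np.float64(0.1028))]
gauge -12.5 [(139, np.float64(0.4758), np.float64(0.4959), np.float64(0.0801), np.float64(0.1283)), (21, np.float64(0.5313), np.float64(0.5377), np.float64(0.0876), np.float64(0.122)), (22, np.float64(0.5739), np.float64(0.5807), np.float64(0.0879), np.float64(0.122)), (23, np.float64(0.6043), np.float64(0.6121), np.float64(0.0887), np.float64(0.1233)), (20, np.float64(0.6336), np.float64(0.6415), np.float64(0.0895), np.float64(0
[... 3495 characters left out ...]
  28,  26,  32,  31,
        26,  34, 190,  49,   0,   0]), array([-0.4  , -0.395, -0.39 , -0.385, -0.38 , -0.375, -0.37 , -0.365,
       -0.36 , -0.355, -0.35 , -0.345, -0.34 , -0.335, -0.33 , -0.325,
       -0.32 , -0.315, -0.31 , -0.305, -0.3  , -0.295, -0.29 , -0.285,
       -0.28 , -0.275, -0.27 , -0.265, -0.26 , -0.255, -0.25 , -0.245,
       -0.24 , -0.235, -0.23 , -0.225, -0.22 , -0.215, -0.21 , -0.205,
       -0.2  , -0.195, -0.19 , -0.185, -0.18 , -0.175, -0.17 , -0.165,
       -0.16 , -0.155, -0.15 , -0.145, -0.14 , -0.135, -0.13 , -0.125,
       -0.12 , -0.115, -0.11 ]))
mat ((0.5626047849655151, -0.26866430044174194), (0.2669139504432678, 0.24770571291446686), 88.07599639892578)
```

```bash
cat >> fit.py <<'E'
def fitline(q):  # y = a+b x
    for _ in range(3):
        b,a=np.polyfit(q[:,0],q[:,1],1); r=q[:,1]-a-b*q[:,0]; q=q[abs(r-np.median(r))<2.5*r.std()+1e-6]
    return np.degrees(np.arctan(b)),a,b
E
python3 - <<'E'
from fit import *
np.set_printoptions(suppress=True,precision=4)
for cam in(0,1):
    B=A[A[:,3]==cam]
    yaw=np.radians(-1.9)
    r=rot(B,yaw)
    for nm,(a,b) in{"100":(-.205,-.12),"160":(-.293,-.207),"130":(-.38,-.293)}.items():
        k=(r[:,1]>a)&(r[:,1]<b)&(B[:,2]>.036)&(B[:,2]<.056)&(r[:,0]>.4)&(r[:,0]<.8)
        q=r[k]; print(cam,nm,np.percentile(q[:,0],[.5,2,98,99.5]),np.percentile(q[:,1],[.5,2,98,99.5]))
        mid=q[(abs(q[:,1]-np.mean(np.percentile(q[:,1],[.5,99.5])))<.02)]
        h,e=np.histogram(mid[:,0],bins=np.arange(.42,.72,.004)); print("   mid x occupied",[round(e[i],3) for i in np.where(h>5)[0]])
    yaw=np.radians(-2.5); r=rot(B,yaw,(0,0))
    # hood edges yaw
    k=(B[:,2]>.050)&(B[:,2]<.06)&(r[:,0]>.49)&(r[:,0]<.62)&(r[:,1]>.17)&(r[:,1]<.36); q=r[k]
    fr=[]; 
    for y in np.arange(.19,.34,.006):
        s=q[abs(q[:,1]-y)<.003]; 
        if len(s)>5: fr.append((y,s[:,0].min()))
    print("hood front dx/dy deg",fitline(np.array(fr))[0], np.median(np.array(fr)[:,1]))
    for y0 in(.2652+.043,.2652-.043):
        k=(B[:,2]>.0325)&(B[:,2]<.048)&(r[:,0]>.40)&(r[:,0]<.497)&(abs(r[:,1]-y0)<.02); q=r[k];z=B[k,2]
        print("bolt",y0,len(q),"x",np.percentile(q[:,0],[0,1,3,97]),"y",np.percentile(q[:,1],[2,50,98]),"zmax",np.percentile(z,98))
        s=q[(q[:,0]>q[:,0].min()+.016)]
        if len(s)>8: print("   shank y",np.percentile(s[:,1],[2,50,98]),"yaw rel",fitline(s)[0])
    # near head points regardless of height
E
```

```text
0 100 [0.4901 0.4906 0.7642 0.7741] [-0.2049 -0.2043 -0.1257 -0.1252]
   mid x occupied [np.float64(0.488), np.float64(0.492), np.float64(0.496), np.float64(0.5), np.float64(0.504), np.float64(0.508), np.float64(0.512), np.float64(0.516), np.float64(0.52), np.float64(0.524), np.float64(0.528), np.float64(0.532), np.float64(0.644), np.float64(0.648)]
0 160 [0.4603 0.4607 0.6782 0.6796] [-0.2929 -0.2891 -0.2094 -0.209 ]
   mid x occupied [np.float64(0.46), np.float64(0.464), np.float64(0.468), np.float64(0.472), np.float64(0.476), np.float64(0.48), np.float64(0.484), np.float64(0.488), np.float64(0.492), np.float64(0.496), np.float64(0.5), np.float64(0.676)]
0 130 [0.4752 0.4756 0.663  0.6642] [-0.373  -0.3726 -0.2935 -0.2932]
   mid x occupied [np.float64(0.472), np.float64(0.476), np.float64(0.48), np.float64(0.484), np.float64(0.488), np.float64(0.492), np.float64(0.496), np.float64(0.5), np.float64(0.504), np.float64(0.508), np.float64(0.512), np.float64(0.516), np.float64(0.66)]
hood front dx/dy deg -0.005156529711647272 0.5013594588641022
bolt 0.3082 110 x [0.4527 0.453  0.4532 0
[... 914 characters left out ...]
4(0.676)]
1 130 [0.4768 0.4786 0.6639 0.6652] [-0.3748 -0.3735 -0.2933 -0.2931]
   mid x occupied [np.float64(0.476), np.float64(0.48), np.float64(0.484), np.float64(0.488), np.float64(0.492), np.float64(0.496), np.float64(0.5), np.float64(0.504), np.float64(0.508), np.float64(0.512), np.float64(0.516), np.float64(0.66)]
hood front dx/dy deg -0.36512118328375165 0.5026764679946918
bolt 0.3082 252 x [0.4545 0.4547 0.455  0.4954] y [0.2969 0.3066 0.3135] zmax 0.04283313167664435
   shank y [0.2997 0.3067 0.3113] yaw rel 1.29946265191711
bolt 0.2222 197 x [0.456  0.4562 0.4563 0.496 ] y [0.219  0.2273 0.2358] zmax 0.04296512201106964
   shank y [0.219  0.2267 0.2322] yaw rel -2.1223649980390573
```

```bash
cat > arm.py <<'E'
from h import *
from plant import robot
R_=np.radians
# frame: yaw, x, y given in axes rotated by yaw about the world origin
FR={"A":(R_(-2.5),.4535,.3035),"B":(R_(-2.5),.455,.224),"gauge":(R_(-11.7),.4867,.0982),
    "bin_100":(R_(-1.9),.5335,-.1635),"bin_130":(R_(-1.9),.5185,-.334)}
SGN=1
def tcp(fr,x,y,z):
    w,a,b=FR[fr]; a+=x;b+=y
    return np.array([a*np.cos(w)-b*np.sin(w),a*np.sin(w)+b*np.cos(w),z]),np.array([np.pi,0,w+SGN*np.pi/2])
def line(fr,x,y,z,vel=.15,**k):
    p,o=tcp(fr,x,y,z); return robot.move_straight(p,vel=vel,attitude=o,**k)
def jump(fr,x,y,z): robot.goto(*tcp(fr,x,y,z))
def st(msg=""):
    s=robot.sense(); print(msg,"t%.1f"%s["t"],s["tcp_pos"].round(4),"F",s["wrist_force"].round(1),"op %.3f"%s["opening"])
def snap(tag,names=("top","side")):
    for n in names:
        f=robot.grab_frame(n); pickle.dump(f,open(f"pics/{n}_{tag}.pkl","wb"))
E
python3 - <<'E'
import arm; from arm import *
for s in(1,-1):
    arm.SGN=s; print(s)
    for w in[("A",.03,0,.12),("A",.03,0,.027),("A",-.062,0,.033),("A",-.062,0,.2),("B",.03,0,.027),("B",-.065,0,.033),("B",-.065,0,.2),("gauge",.03,0,.2),("gauge",.03,0,.05),("gauge",.072,0,.2),("bin_100",.076,0,.2),("bin_100",.043,0,.022),("bin_130",.076,0,.2),("bin_130",.043,0,.022)]:
        q=robot.inverse_kinematics(*tcp(*w)); print(w,None if q is None else q.round(2))
f=pickle.load(open("pics/top0.pkl","rb"))
for u,v in((145,248),(145,287),(182,352),(238,352),(253,342),(301,317)): print(u,v,ray(f,u,v,.01).round(3))
E
```

```text
1
('A', 0.03, 0, 0.12) [-0.58  0.44 -0.01  1.9   0.01  0.8   0.93]
('A', 0.03, 0, 0.027) [-0.57  0.57 -0.03  1.95  0.03  0.62  0.91]
('A', -0.062, 0, 0.033) [-0.67  0.48 -0.04  2.13  0.04  0.54  0.79]
('A', -0.062, 0, 0.2) [-0.69  0.22 -0.01  2.    0.    0.92  0.82]
('B', 0.03, 0, 0.027) [-0.48  0.53  0.02  2.04 -0.01  0.57  1.07]
('B', -0.065, 0, 0.033) [-0.57  0.43 -0.    2.23  0.    0.48  0.95]
('B', -0.065, 0, 0.2) [-0.64  0.15  0.07  2.1  -0.01  0.9   0.97]
('gauge', 0.03, 0, 0.2) [-0.37  0.28  0.37  1.95 -0.12  0.93  1.43]
('gauge', 0.03, 0, 0.05) [-0.22  0.49  0.19  2.06 -0.16  0.61  1.45]
('gauge', 0.072, 0, 0.2) [-0.33  0.34  0.36  1.86 -0.15  0.96  1.46]
('bin_100', 0.076, 0, 0.2) [-0.18  0.48  0.57  1.72 -0.3   1.03  2.03]
('bin_100', 0.043, 0, 0.022) [ 0.05  0.63  0.26  1.9  -0.25  0.65  2.  ]
('bin_130', 0.076, 0, 0.2) [-0.08  0.65  0.88  1.6  -0.54  1.15  2.47]
('bin_130', 0.043, 0, 0.022) [ 0.2   0.72  0.44  1.77 -0.43  0.75  2.4 ]
-1
('A', 0.03, 0, 0.12) [-1.03  0.49  0.59  1.93 -0.36  0.83 -1.87]
('A', 0.03, 0, 0.027) [-0.97  0.63  0.51  1.98 -0.48  0.66 -1.77]
('A',
[... 290 characters left out ...]
   0.16  0.59  2.12 -0.11  0.9  -2.06]
('gauge', 0.03, 0, 0.2) [-0.73  0.35  0.83  1.97 -0.31  0.96 -1.51]
('gauge', 0.03, 0, 0.05) [-0.55  0.56  0.64  2.08 -0.54  0.67 -1.33]
('gauge', 0.072, 0, 0.2) [-0.67  0.43  0.84  1.88 -0.37  1.   -1.45]
('bin_100', 0.076, 0, 0.2) [-0.42  0.59  0.95  1.73 -0.53  1.1  -0.89]
('bin_100', 0.043, 0, 0.022) [-0.15  0.67  0.53  1.91 -0.52  0.7  -0.9 ]
('bin_130', 0.076, 0, 0.2) [-0.1   0.68  0.94  1.6  -0.58  1.17 -0.64]
('bin_130', 0.043, 0, 0.022) [-0.01  0.82  0.78  1.79 -0.75  0.86 -0.48]
145 248 [0.529 0.42  0.01 ]
145 287 [0.435 0.414 0.01 ]
182 352 [0.285 0.318 0.01 ]
238 352 [0.286 0.189 0.01 ]
253 342 [0.309 0.154 0.01 ]
301 317 [0.368 0.043 0.01 ]
```

```bash
python3 - <<'E'
from arm import *
robot.grip(.6,100)
jump("A",.03,0,.13); st("above")
c=line("A",.03,0,.027,.12,contact_N=15); st(f"down contact={c}")
robot.grip(0,80); st("gripped")
line("A",.03,0,.033,.05); st("lift")
line("A",-.062,0,.033,.10); st("pulled")
line("A",-.062,0,.16,.15); st("up")
snap("A1")
f=pickle.load(open("pics/top_A1.pkl","rb"));g=pickle.load(open("pics/side_A1.pkl","rb"))
a=cv2.resize(f["image"][190:370,150:350],(560,504)); b=cv2.resize(g["image"][230:430,260:420],(240,300))
o=np.zeros((504,800,3),np.uint8);o[:,:560]=a;o[:300,560:]=b
cv2.imwrite("pics/A1.png",o[:,:,::-1])
E
```

```text
above t2.1 [0.496  0.2837 0.1303] F [-0.3 -0.3 -0.4] op 0.599
down contact=False t3.1 [0.4968 0.2825 0.0276] F [ 1.1  0.  -0.4] op 0.604
gripped t3.6 [0.4966 0.2822 0.0279] F [-0.2 -0.7  5.5] op 0.128
lift t3.8 [0.4963 0.2822 0.0332] F [-1.4 -0.8 -1.4] op 0.135
pulled t4.9 [0.4053 0.2862 0.0332] F [ 0.2 -0.5 -2.6] op 0.135
up t5.9 [0.4038 0.2856 0.1592] F [ 0.6  0.5 -1.9] op 0.131
```

View pics/A1.png

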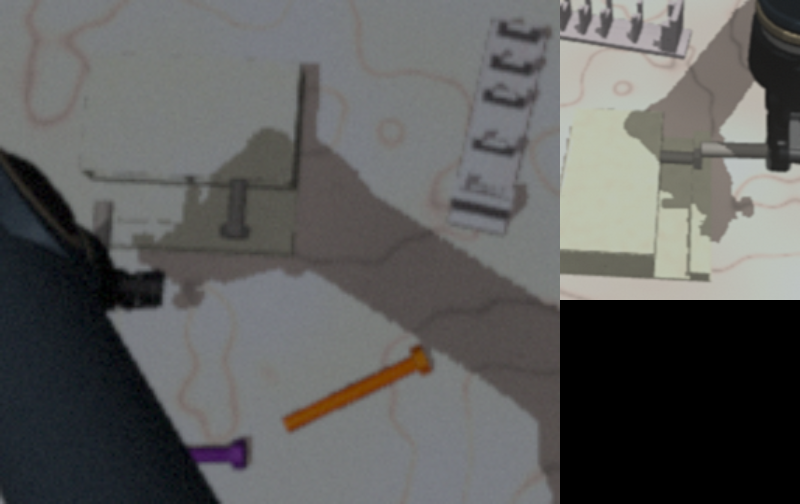

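Bolt A is held. Its tip is at about (187,262) in the top view and (353,330) in the side view. Next I'll work out its length and tilt.

```bash
python3 - <<'E'
from arm import *
np.set_printoptions(suppress=True,precision=4)
f=pickle.load(open("pics/top_A1.pkl","rb"));g=pickle.load(open("pics/side_A1.pkl","rb"))
p,_=tcp("A",-.062,0,.159); w=FR["A"][0]; u=np.array([np.cos(w),np.sin(w)])
for ff,px in((f,(187,262)),(g,(353.3,330))):
    q=ray(ff,*px,.156); print(q,(q[:2]-p[:2])@u)
for ff in(f,g):
    P=cloud(ff).reshape(-1,3); d=(P[:,:2]-p[:2]); x=d@u; y=d@[-u[1],u[0]]
    for a,b in((.016,.03),(.03,.05),(.05,.065),(.065,.075),(.075,.09),(.09,.1),(.1,.11),(-.035,-.022)):
        k=(x>a)&(x<b)&(abs(y)<.016)&(P[:,2]>.11)&(P[:,2]<.18); print((a,b),k.sum(),np.percentile(P[k,2],90).round(4) if k.any() else"",np.median(y[k]).round(4) if k.any() else "", x[k].max().round(4) if k.any() else "")
E
```

```text
[0.4736 0.2845 0.156 ] 0.06924982513519794
[0.4733 0.2829 0.156 ] 0.06904593426427175
(0.016, 0.03) 0   
(0.03, 0.05) 38 0.17 -0.003 0.0491
(0.05, 0.065) 47 0.1697 -0.0006 0.0641
(0.065, 0.075) 12 0.1688 -0.0004 0.0683
(0.075, 0.09) 0   
(0.09, 0.1) 0   
(0.1, 0.11) 0   
(-0.035, -0.022) 0   
(0.016, 0.03) 112 0.1686 0.0049 0.0295
(0.03, 0.05) 148 0.1687 0.0051 0.0496
(0.05, 0.065) 113 0.1685 0.0057 0.0645
(0.065, 0.075) 42 0.1677 0.0053 0.0698
(0.075, 0.09) 0   
(0.09, 0.1) 0   
(0.1, 0.11) 0   
(-0.035, -0.022) 41 0.1737 0.0043 -0.0228
```

It's bolt_100 (about 99 mm) and it's level. Next is the gauge.

```bash
python3 - <<'E'
from arm import *
jump("gauge",.0335,0,.16); st("above gauge")
line("gauge",.0335,0,.064,.12)
c=line("gauge",.0335,0,.0455,.04,contact_N=8); st(f"laid c={c}")
robot.grip(.4); st("released")
line("gauge",.0335,0,.16,.2)
line("gauge",.0335,.16,.16,.3); robot.sleep(.1); st()
snap("A2")
f=pickle.load(open("pics/top_A2.pkl","rb"));g=pickle.load(open("pics/side_A2.pkl","rb"))
a=cv2.resize(f["image"][190:280,300:360],None,fx=5.5,fy=5.5,interpolation=cv2.INTER_CUBIC); b=cv2.resize(g["image"][215:275,250:355],(440,251),interpolation=cv2.INTER_CUBIC)
o=np.zeros((495,780,3),np.uint8);o[:,:330]=a;o[:251,330:770]=b
cv2.imwrite("pics/A2.png",cv2.convertScaleAbs(o[:,:,::-1],alpha=1.4))
w,a0,b0=FR["gauge"];u=np.array([np.cos(w),np.sin(w)]);p=tcp("gauge",0,0,0)[0][:2]
for ff in(f,g):
    P=cloud(ff).reshape(-1,3);d=P[:,:2]-p;x=d@u;y=d@[-u[1],u[0]]
    for a,b in((.002,.012),(.016,.044),(.056,.087),(.1,.117)):
        k=(x>a)&(x<b)&(abs(y)<.014)&(P[:,2]>.04)&(P[:,2]<.075); print((a,b),k.sum(),np.r_[np.percentile(P[k,2],[50,90]),np.median(y[k]),x[k].min(),x[k].max()].round(4) if k.any() else"")
E
```

```text
above gauge t7.2 [ 0.5291 -0.0073  0.1598] F [-0.1  1.3 -2.2] op 0.135
laid c=True t8.7 [ 0.5288 -0.0093  0.0449] F [0.3 0.1 4.8] op 0.131
released t9.0 [ 0.5278 -0.0093  0.0441] F [ 0.3 -0.3  0.6] op 0.399
 t10.6 [0.5612 0.1453 0.159 ] F [ 0.3 -0.1  0.4] op 0.401
(0.002, 0.012) 45 [ 0.0561  0.06   -0.      0.002   0.0115]
(0.016, 0.044) 72 [0.0526 0.0559 0.0001 0.0171 0.044 ]
(0.056, 0.087) 77 [0.0533 0.0563 0.0009 0.0562 0.0866]
(0.1, 0.117) 2 [ 0.0543  0.0549 -0.0007  0.1001  0.101 ]
(0.002, 0.012) 36 [0.0577 0.0595 0.0043 0.0033 0.0118]
(0.016, 0.044) 93 [0.0522 0.0547 0.0052 0.0161 0.0439]
(0.056, 0.087) 12 [0.0525 0.054  0.0059 0.0565 0.0601]
(0.1, 0.117) 0
```

View pics/A2.png

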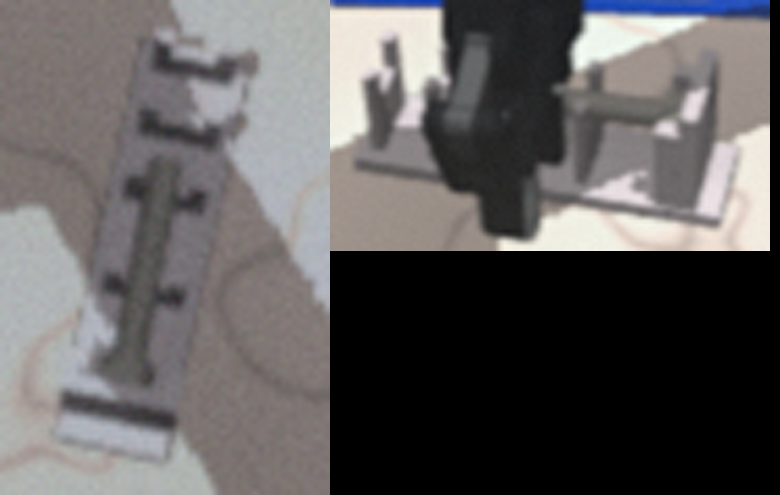

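The bolt lies in the slot with its head in the pocket and its tip just past fork 2. The tip at x≈101 mm puts the origin at about +2 mm, and the tip is at (165,160) in the view. Now I'll regrasp it between forks 1 and 2 and stow it.

```bash
cat > stow.py <<'E'
from arm import *
def stow(bin_,off=.0695,first=True):
    robot.grip(.6,80)
    jump("gauge",.0715,0,.13); line("gauge",.0715,0,.051,.12,contact_N=12); st("at bolt")
    robot.grip(0,80); st("gripped")
    line("gauge",.0715,0,.16,.15); st("up")
    jump(bin_,.0075+off,0,.16)
    line(bin_,.0075+off,0,.065,.15)
    c=line(bin_,.0075+off,0,.024,.06,contact_N=8); st(f"down c={c}")
    z=robot.sense()["tcp_pos"][2]+(.002 if c else 0)
    c=line(bin_,-.027+off,0,z,.06,contact_N=12); st(f"slid c={c}")
    c=line(bin_,-.027+off,0,.021,.03,contact_N=5); st(f"low c={c}")
    robot.grip(.3); st("released")
    line(bin_,-.027+off,0,.16,.2); line(bin_,-.027+off,.2,.16,.3); robot.sleep(.1)
def check(bin_,tag):
    snap(tag); f,g=[pickle.load(open(f"pics/{n}_{tag}.pkl","rb")) for n in("top","side")]
    a=cv2.resize(f["image"][180:300,370:495],None,fx=4.6,fy=4.6,interpolation=cv2.INTER_CUBIC)
    cv2.imwrite(f"pics/{tag}.png",cv2.convertScaleAbs(a[:,:,::-1],alpha=1.3))
    w=FR[bin_][0];u=np.array([np.cos(w),np.sin(w)]);p=tcp(bin_,0,0,0)[0][:2]
    for ff in(f,g):
        P=cloud(ff).reshape(-1,3);d=P[:,:2]-p;x=d@u;y=d@[-u[1],u[0]]
        k=(x>.004)&(x<.14)&(abs(y)<.034)&(P[:,2]>.012)&(P[:,2]<.035)
        if k.sum()>5: print("bolt pts",k.sum(),"x",x[k].min().round(4),np.percentile(x[k],99).round(4),"y",np.median(y[k]).round(4),"z",np.percentile(P[k,2],[50,95]).round(4))
E
python3 - <<'E'
from stow import *
stow("bin_100"); check("bin_100","A3"); st()
E
```

```text
at bolt t12.5 [ 0.5672 -0.0167  0.0516] F [0.6 0.1 1.2] op 0.599
gripped t12.9 [ 0.5671 -0.0172  0.0519] F [-1.4 -0.4  5.4] op 0.129
up t13.8 [ 0.5656 -0.017   0.1589] F [ 0.2 -0.5 -2.4] op 0.122
down c=False t16.1 [ 0.605  -0.1838  0.0241] F [ 0.7  0.2 -2. ] op 0.125
slid c=False t16.9 [ 0.5707 -0.1825  0.0243] F [ 0.2 -0.5 -1.1] op 0.124
low c=False t17.1 [ 0.571  -0.1826  0.021 ] F [ 1.4 -1.  -0.8] op 0.127
released t17.4 [ 0.5702 -0.1825  0.021 ] F [-0.2 -0.9  1.1] op 0.302
bolt pts 240 x 0.0047 0.115 y 0.0003 z [0.0199 0.0331]
bolt pts 93 x 0.0042 0.1152 y 0.0019 z [0.0206 0.0326]
 t19.2 [0.5768 0.0148 0.1599] F [-0.1 -0.6  0.1] op 0.303
```

View pics/A3.png

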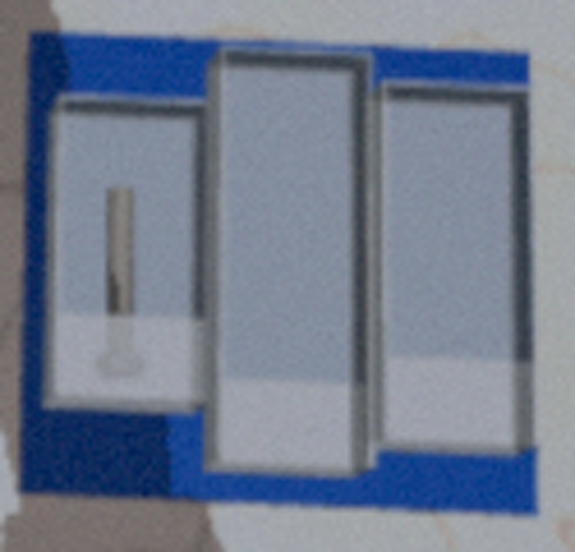

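bin_100 now holds the bolt: head under the lip at about (396,260) and tip at (396,221). I'll check its tip and move on to bolt B.

```bash
python3 - <<'E'
from arm import *
f=pickle.load(open("pics/top_A3.pkl","rb")); w=FR["bin_100"][0];u=np.array([np.cos(w),np.sin(w)])
print("tip in lip frame",(ray(f,396.1,220.9,.017)[:2]-tcp("bin_100",0,0,0)[0][:2])@u)
robot.grip(.6,100)
jump("B",.03,0,.16)
c=line("B",.03,0,.027,.12,contact_N=15); st(f"down contact={c}")
robot.grip(0,80); st("gripped")
line("B",.03,0,.033,.05)
line("B",-.065,0,.033,.10); st("pulled")
line("B",-.065,0,.16,.15); st("up")
snap("B1")
p,_=tcp("B",-.065,0,.159); w=FR["B"][0]; u=np.array([np.cos(w),np.sin(w)])
for n in("top","side"):
    P=cloud(pickle.load(open(f"pics/{n}_B1.pkl","rb"))).reshape(-1,3); d=(P[:,:2]-p[:2]); x=d@u; y=d@[-u[1],u[0]]
    for a,b in((.03,.05),(.05,.065),(.065,.08),(.08,.095),(.095,.11)):
        k=(x>a)&(x<b)&(abs(y)<.016)&(P[:,2]>.11)&(P[:,2]<.18); print((a,b),k.sum(),np.r_[np.percentile(P[k,2],90),np.median(y[k]),x[k].max()].round(4) if k.any() else "")
E
```

```text
tip in lip frame 0.07305586274901178
down contact=False t21.7 [0.4949 0.2028 0.0276] F [ 0.4 -0.2 -0.1] op 0.600
gripped t22.1 [0.4946 0.2027 0.0277] F [-0.9 -0.2  6.1] op 0.132
pulled t23.5 [0.4003 0.2069 0.0331] F [-0.1 -0.3 -2.2] op 0.132
up t24.5 [0.3989 0.2064 0.1593] F [-0.7 -0.5 -2.2] op 0.130
(0.03, 0.05) 1 [ 0.1649 -0.007   0.0486]
(0.05, 0.065) 21 [ 0.1705 -0.0051  0.065 ]
(0.065, 0.08) 46 [ 0.17   -0.0019  0.0798]
(0.08, 0.095) 47 [ 0.1695 -0.0022  0.095 ]
(0.095, 0.11) 13 [ 0.1683 -0.0009  0.0993]
(0.03, 0.05) 124 [0.169  0.0046 0.0493]
(0.05, 0.065) 95 [0.1684 0.0042 0.0649]
(0.065, 0.08) 95 [0.1682 0.0048 0.08  ]
(0.08, 0.095) 98 [0.1686 0.0039 0.0949]
(0.095, 0.11) 28 [0.168  0.003  0.0996]
```

bolt_100's tip is at +73 mm, so its origin is at −27 mm. B's tip is 99.5 mm past the grip, so its length is about 130 mm: bolt_130, and level. Next: gauge, check, stow.

```bash
python3 - <<'E'
from arm import *
jump("gauge",.0335,0,.16)
line("gauge",.0335,0,.064,.12)
c=line("gauge",.0335,0,.0455,.04,contact_N=8); st(f"laid c={c}")
robot.grip(.4); st("released")
line("gauge",.0335,0,.16,.2)
line("gauge",.0335,.2,.16,.3); robot.sleep(.1); st()
snap("B2")
f=pickle.load(open("pics/top_B2.pkl","rb"));g=pickle.load(open("pics/side_B2.pkl","rb"))
a=cv2.resize(f["image"][190:280,300:360],None,fx=5.5,fy=5.5,interpolation=cv2.INTER_CUBIC)
cv2.imwrite("pics/B2.png",cv2.convertScaleAbs(a[:,:,::-1],alpha=1.4))
w,a0,b0=FR["gauge"];u=np.array([np.cos(w),np.sin(w)]);p=tcp("gauge",0,0,0)[0][:2]
for ff in(f,g):
    P=cloud(ff).reshape(-1,3);d=P[:,:2]-p;x=d@u;y=d@[-u[1],u[0]]
    for a,b in((.002,.012),(.016,.044),(.056,.087),(.1,.117),(.127,.148)):
        k=(x>a)&(x<b)&(abs(y)<.014)&(P[:,2]>.04)&(P[:,2]<.075); print((a,b),k.sum(),np.r_[np.percentile(P[k,2],[50,90]),np.median(y[k]),x[k].min(),x[k].max()].round(4) if k.any() else"")
E
```

```text
laid c=False t27.2 [ 0.5292 -0.0094  0.0453] F [ 0.3  0.2 -1.8] op 0.128
released t27.5 [ 0.5296 -0.0093  0.0457] F [ 1.3  0.2 -0.2] op 0.405
 t29.2 [0.5698 0.1831 0.1597] F [0.1 0.  0.2] op 0.397
(0.002, 0.012) 47 [ 0.0564  0.06   -0.0001  0.0027  0.012 ]
(0.016, 0.044) 69 [ 0.0528  0.0564 -0.      0.0163  0.0437]
(0.056, 0.087) 77 [ 0.0522  0.0561 -0.0006  0.056   0.087 ]
(0.1, 0.117) 42 [ 0.0521  0.0552 -0.0006  0.1001  0.1169]
(0.127, 0.148) 14 [ 0.0521  0.0548 -0.0002  0.127   0.1476]
(0.002, 0.012) 33 [0.0569 0.0586 0.0041 0.004  0.0118]
(0.016, 0.044) 95 [0.052  0.0546 0.0054 0.016  0.0439]
(0.056, 0.087) 30 [0.0516 0.0544 0.0052 0.0561 0.0693]
(0.1, 0.117) 0 
(0.127, 0.148) 0
```

View pics/B2.png

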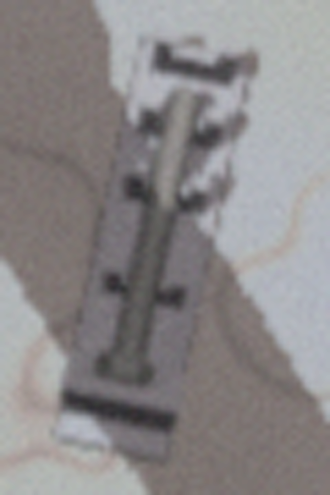

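bolt_130 lies in the slot: head in the pocket at (125,370 in the crop), tip just past fork 3 at (187,93 in the crop), level at z≈0.047.

```bash
python3 - <<'E'
from stow import *
stow("bin_130"); check("bin_130","B3"); check("bin_100","B3b"); st()
f=pickle.load(open("pics/top_B3.pkl","rb"))
E
```

```text
at bolt t31.2 [ 0.5672 -0.0167  0.0515] F [-0.  -0.1 -0. ] op 0.599
gripped t31.6 [ 0.5671 -0.0169  0.052 ] F [-1.6  0.7  5.8] op 0.127
up t32.5 [ 0.5656 -0.017   0.159 ] F [ 0.8 -0.8 -1.8] op 0.127
down c=False t35.4 [ 0.5843 -0.3538  0.0241] F [ 0.3 -0.9  0. ] op 0.121
slid c=False t36.1 [ 0.55   -0.3524  0.0244] F [ 1.2  0.4 -1.5] op 0.123
low c=False t36.4 [ 0.5503 -0.3523  0.021 ] F [ 0.7  0.6 -0.6] op 0.127
released t36.7 [ 0.5496 -0.3525  0.0211] F [ 0.2  0.2 -0.4] op 0.297
bolt pts 232 x 0.0055 0.1033 y 0.0023 z [0.0195 0.0245]
bolt pts 105 x 0.0046 0.1377 y -0.0316 z [0.0213 0.0333]
bolt pts 114 x 0.004 0.1153 y 0.0022 z [0.0204 0.0323]
 t38.6 [ 0.556  -0.1541  0.1599] F [-0.1 -0.3 -0.5] op 0.296
```

View pics/B3.png

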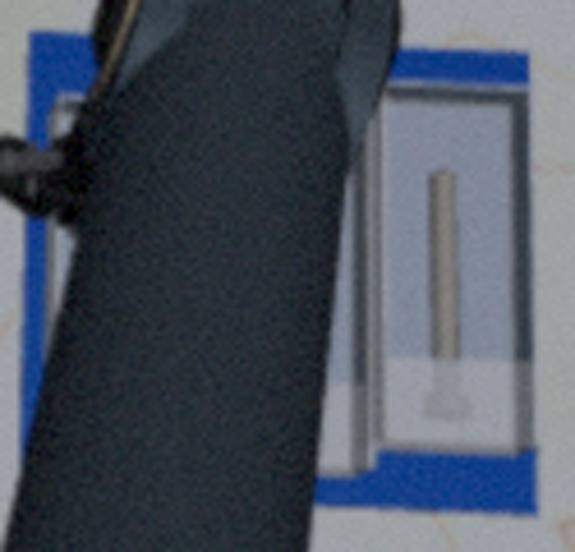

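bolt_130's head is under the lip of its bin at (446,405 in the crop), tip at x≈+103 mm, so its origin is at about −27 mm. I'll swing the arm clear, confirm both bolts and the bystanders, and hand in.

```bash
python3 - <<'E'
from stow import *
robot.goto(np.array([.42,.25,.25]),np.array([np.pi,0,1.5])); robot.sleep(.2)
check("bin_100","Z1"); check("bin_130","Z2")
a=pickle.load(open("pics/top0.pkl","rb"));b=pickle.load(open("pics/top_Z2.pkl","rb"))
for n,(u0,v0,u1,v1) in{"dish":(228,125,276,175),"carton":(282,145,318,188),"jar":(335,143,372,182),"vial":(395,134,424,168)}.items():
    d=np.abs(a["range_z"]-b["range_z"])[v0:v1,u0:u1]; print(n,"frac depth change >1cm",(d>.01).mean().round(3))
robot.close_job(); st("closed")
E
```

```text
bolt pts 241 x 0.0042 0.1148 y 0.001 z [0.0196 0.0309]
bolt pts 109 x 0.0041 0.1151 y 0.0019 z [0.0203 0.0302]
bolt pts 236 x 0.0053 0.1032 y 0.0021 z [0.0194 0.0251]
bolt pts 147 x 0.0046 0.1371 y -0.0301 z [0.021  0.0337]
dish frac depth change >1cm 0.015
carton frac depth change >1cm 0.014
jar frac depth change >1cm 0.02
vial frac depth change >1cm 0.018
the job is handed in; nothing more can be done
the job is handed in; nothing more can be done
```

Both bolts were gauged and stowed, one after the other, and the job was handed in at about 40 s of robot time (limit 72 s). The close call gave no verdict, so the result rests on my own checks below.

- **bolt_100 (left bay):** it measured about 99 mm. It was released in the gauge with its origin about 2 mm from the stop, then stowed in bin_100. Its tip is 73 mm outside the lip edge, so its origin is about 27 mm under the lip.
- **bolt_130 (right bay):** it measured about 129.5 mm. It was released in the gauge with its tip just past fork 3, then stowed in bin_130. Its tip is 103 mm outside the lip edge, so its origin is about 27 mm under the lip.
- **Final pictures:** taken with the arm clear of the bins, they show bolt_130 in place, with its tip unchanged in the top view. The bin_100 depth points match those from when it was stowed. The dish, carton, jar and vial show no depth change beyond edge noise (2 % of pixels or fewer).
- **Checks that disagreed or fell short:**
  - The two cameras differ by 1–2 mm on fixed objects (up to about 5 mm on a bolt's sideways position), so I averaged them.
  - At the end, the automatic tip reading picked up bin walls in both views of bin_100 and in the side view of bin_130. The bolt_100 tip figure comes from its pixel in an earlier picture, and the bolt_130 figure from the top view only.

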